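Touch a takeaway box off on a lid press's three stops, then press its lid home

ROBOT

A 6-joint arm with a two-finger parallel gripper is mounted at the origin on a cart in front of the work surface, level with it; the furniture and walls round the work are solid. World frame = base frame: x ahead of the robot, y to its left, z up, the work surface at z = 0. Lengths are in mm, angles in rad, forces in N, time in s.
With the tool pointing down it reaches from about 400 to 925 mm from the base axis. Payload 12.5 kg.
Tool frame: the origin (TCP) lies at the very end of the fingers, on their centre line; the grasp point (between the pads) lies 19 mm behind it; z points along the fingers, y is the line along which they close (so a half turn about z gives the same grasp; the last joint's range is limited). The gripper opens to 95 mm and grips with 3 to 60 N. Pads are 20 mm wide; open, the fingers measure 119 mm over their backs; the gripper's body (75 mm by 180 mm) begins 59 mm behind the grasp point.
Start: joints at [1.029, 0.491, 1.559, -0, 1.092, -0.106], TCP at [263.821, 566.608, 214.661] pointing down, gripper open.
Joint ranges: [-3.1, 3.1], [-0.84, 2.19], [0.05, 2.79], [-1.13, 4.28], [0.06, 2.93], [-2.69, 2.69]. Speed limits (rad/s): [2.22, 2.22, 2.79, 3.14, 3.14, 3.14].

INTERFACE

Orientations are given as [roll, pitch, yaw] about the fixed x, y, z axes, in that order (R = Rz(yaw) Ry(pitch) Rx(roll)).
In Python, from cell import * gives the robot as it stands.
- The arm moves only by the tool jog_arm, never from a script. Its argument "targets" is a list of rows, each an object with "turn": the turn, a rotation vector about the world's x, y, z in degrees, a list of three; "slide": the shift along the world's x, y, z in mm, a list of three; "claw": the opening in per cent of the stroke, from 0 (shut) to 100 (fully open). In form: [{"turn": [wx, wy, wz], "slide": [x, y, z], "claw": claw}, ...]. A call has 1 to 5 rows; each row shifts and turns the commanded pose from where the row before left it; what a row does not reach is not made up. A row lasts 1/8 s, in which the tool goes at most 62.5 mm and 10.7 degrees, less where a joint would pass 70% of its speed; a pose out of reach is approached as far as the arm can. A call with a gripper value outside its range is refused whole. The fingers move at their own pace and stop on an object; the grip force is fixed at half the most. Time passes only in rows, so rows that do not move let the fingers close. It gives the time, the measured TCP pose, the force, the opening and the grip force at its end, in the units of the state.
- state(): the state, without advancing time (a new reading comes with each control period).
- read_camera(name): name is "scene" or "top" or "wrist"; returns a dict with "frame" (384x512x3 uint8, blue, green, red), "mtx" (3x3 intrinsics, pixels), "R" (3x3) and "t" (3): a world point X has camera coordinates R X + t. Camera axes: x right, y down, z forward; pixel columns grow to the right and rows downward; lengths in mm; the calibration is good to about 2 mm. A picture is of the moment at which its call begins. There is no depth.
- job_done(): hands the job in; it is judged then, once.
Trained networks look in the newest picture that a camera, given by its name, has taken for a name from the list of things; names that differ only in an ending like _2 or _b are one class to them, and where a whole thing is asked for, a point or a joint stands for the part that bears it (a point fixed in the world has none). Each returns a list of dicts, best first, with "conf" (0 to 1); they miss things now and then, are a little off and sometimes report something else, mostly with a low value. They report only what shows in the picture. A call takes as long as a camera call.
- look_for(query, camera): "xy" ([column, row] in pixels, amid what is visible of it).
The state is a dict: "t": time; "joints": joint angles; "qvel": joint speeds; "tau": joint torques, N m; "eef_pos": TCP position; "tcp_rot": TCP orientation; "ft_force": force on the tool from outside, world axes, zero at the start; "moment": the same for the moment, N m; "opening": opening from 0.0 (shut) to 1.0 (fully open); "grip_force": force on a finger pad.
Only numpy, scipy, OpenCV 4.12 (cv2) and the standard library are available. Lean on these libraries where they do the work, as an engineer would, in place of code of your own. Each camera call takes 0.05 s, during which the arm holds its last target. There are 200 camera calls.

TASK

The filled takeaway box has been set down roughly on the bed of the lid press. Touch it off, gently and without lifting or tipping it, until it rests against all three brass stop buttons (two behind it, one on its right), and let go of it. Only then press the red pedal right down to its stop so that the lid is pushed home, let the pedal come back up, and leave the box closed against the three buttons and the things standing round the press as they are.

Things in the scene. Friction and masses are not known exactly. Their poses are not given: they have to be found in the camera images.
- lunch_box: black takeaway box on the press bed, 160 (x) by 130 (y) by 50 mm high, white lid; 0.3 to 0.6 kg, loose; slides with 1 to 5 N, up to 12 once it bears on a button. Origin: centre of its underside; x rear, y left, z up. Its rear side (x = +80) belongs on the two rear buttons, its right side (y = -65) on the side button; it starts 5 to 60 mm off, up to 8 degrees askew. Lid top at z = 64, closed 56
- lid (a joint): how far the white lid is pushed down into the box, m: 0 at the start (it stands proud), 0.008 the most it can go; the press brings it to between 0.007 and 0.008. It moves straight down, stiffly (5 N), and stays where it is pushed to
- press: lid press, fixed: grey base, steel bed (top 30 mm above the worktop, x -155 to +195, y -112 to +112 mm), red rocker on two grey cheeks at the rear. Origin: at worktop level under the centre of a box that rests on all three buttons (a located box is at [0, 0, 30] mm with the press's yaw). x to the rear (away from the robot at yaw 0), y to the left, z up
- press_foot (a point): centre of the underside of the black press foot, 60 mm across, over the box; raised it is some 115 mm above the worktop. It hangs on the red press arm, 44 mm wide along the press's y = 0 from the rear to x = -28 mm, top at 185 mm. When the gripper works low at the box its body must stay clear of these: in front of x = -40 or left of y = +40 mm
- stop_rear_left (a point): face of the left rear stop: brass button 18 mm across on a dark block 32 mm high, pointing to the front; at [80, 28, 48] mm in the press frame. Rigid
- stop_rear_right (a point): face of the right rear stop, the same kind; at [80, -28, 48] mm in the press frame. Rigid
- stop_side (a point): face of the side stop, the same kind but on the right of the bed and pointing to the left (press +y); at [0, -65, 48] mm in the press frame. Rigid
- pedal (a joint): angle of the red rocker, rad: 0 raised (it springs back there), 0.20 down on its stop. Pedal pad and press foot turn down together about the shaft across the press at x = 150, z = 122 mm (press frame). Pressing at the pad takes 5 N to start and about 11 N near the stop with a lid under the foot (more if the finger drags on the pad); the stop is rigid
- pedal_pad (a point): centre of the top of the ribbed black pedal pad, 80 (along press x) by 62 mm, at the right front of the press: raised at about [-128, -180, 108] mm in the press frame; it goes down 55 mm, on an arc about the shaft, to [-120, -180, 53] mm
- closed_box_low: the lower of two finished boxes of the same kind, closed, stacked to the left of the press (114 mm high together), fixed: not to be handled
- spice_jar: bystander: small jar, 47 mm across, 98 mm high, to the right of the press; origin under its centre
- pepper_shaker: bystander: steel pepper shaker, 58 mm across, 95 mm high, to the right of the press; origin under its centre
- sauce_dish: bystander: small white dish, 67 mm across, 21 mm high, to the right of the press; origin under its centre

How it is judged:
By the outcome, as a careful person would: the job done as asked, in the order asked, and still so for the second after the job is handed in, with the robot touching nothing.
It also fails if it takes over 61 s, if anything falls off the work surface, if the arm or the gripper's body presses on something with over 40 N, if the wrist force passes 120 N, or if a joint passes its speed limit or range.

## Working session

There is one attempt and no reset: what is moved stays moved. The work goes in short steps, Python scripts to look and compute and a tool call to move; the robot and the scene stay as the last step left them, time stands still between calls to the robot, and variables do not carry over. Pictures are saved under pics/ and viewed, at most 10 in all, crops included, and the job is handed in when it is done.

Besides the shell and the picture viewer there is one more tool, called as a command line: name --argument value ..., lists and objects as JSON in quotes. jog_arm: Moves the arm, as the interface text tells. Its arguments: {"type":"object","properties":{"targets":{"type":"array","items":{"type":"object","properties":{"turn":{"type":"array","items":{"type":"number"}},"slide":{"type":"array","items":{"type":"number"}},"claw":{"type":"number"}}}}},"required":["targets"]}

```bash
mkdir -p pics; cat > h.py <<'E'
from cell import *
import numpy as np, cv2
def ray(c,xy,z):
    p=np.linalg.inv(c["mtx"])@np.array([xy[0],xy[1],1.]); d=c["R"].T@p; o=-c["R"].T@c["t"]
    return (o+d*(z-o[2])/d[2]).round(1)
def proj(c,X):
    p=c["mtx"]@(c["R"]@np.array(X,float)+c["t"]); return (p[:2]/p[2]).round(1)
E
python3 - <<'E'
from h import *
s=state(); print(s["t"],s["eef_pos"],s["tcp_rot"])
Z=dict(lunch_box=90,press_foot=115,stop_rear_left=55,stop_rear_right=55,stop_side=55,pedal_pad=108,closed_box_low=57,spice_jar=98,pepper_shaker=95,sauce_dish=20,press=30)
ims=[]
for n in ("top","scene"):
    c=read_camera(n); ims.append(c["frame"]); cv2.imwrite(f"pics/{n}0.png",cv2.resize(c["frame"],(800,600)))
    print(n, "cam at",(-c["R"].T@c["t"]).round())
    for k,z in Z.items():
        for r in look_for(k,n)[:2]: print(k,round(r["conf"],2),np.round(r["xy"],1),ray(c,r["xy"],z))
E
```

```text
0.0 [263.67742566 566.3788972  214.08084863] [-3.14050519e+00 -1.20394587e-04  2.70572924e+00]
top cam at [ 408.  -71. 1565.]
lunch_box 0.97 [215.7 183.6] [543.8  55.9  90. ]
press_foot 0.81 [258.8 123.1] [741.6 -78.9 115. ]
stop_rear_left 0.75 [239.7 155.3] [644.1 -18.1  55. ]
stop_rear_right 0.85 [242.3 159.1] [631.5 -27.1  55. ]
stop_side 0.55 [241.2 159.4] [630.4 -23.5  55. ]
pedal_pad 0.83 [281.6 145.2] [ 672.4 -154.5  108. ]
closed_box_low 0.79 [144.1 184.7] [537.1 295.7  57. ]
spice_jar 0.64 [346.7 228.1] [ 410.9 -368.4   98. ]
spice_jar 0.58 [233.5 147.1] [663.8   1.4  98. ]
pepper_shaker 0.59 [360.7 175.3] [ 582.4 -413.8   95. ]
sauce_dish 0.79 [379.3 224.8] [ 424.9 -494.2   20. ]
press 0.79 [241.9 157.6] [640.3 -24.9  30. ]
scene cam at [-368. -675.  929.]
lunch_box 0.61 [219.8 183.1] [541.1  24.2  90. ]
lunch_box 0.28 [343.5 228.7] [ 543.5 -457.    90. ]
press_foot 0.66 [253.7 154.4] [743.4  -1.  115. ]
stop_rear_left 0.76 [249.2 187.3] [614.8 -58.6  55. ]
stop_rear_right 0.62 [248.2 184.7] [627.  -46.5  55. ]
stop_side 0.71 [250.6 187.3] [617.5 -63.2  55. ]
pedal_pad 0.93 [256.7 155. ] [755.3  -8.  108. ]
closed_box_low 0.65 [162.3 172.5] [516.6 292.2  57. ]
spice_jar 0.67 [301.4 256.4] [ 359.4 -396.    98. ]
pepper_shaker 0.73 [342.  228.6] [ 536.  -454.1   95. ]
pepper_shaker 0.38 [251.5 188.1] [570.  -96.5  95. ]
sauce_dish 0.7 [338.3 273.9] [ 421.  -496.6   20. ]
press 0.86 [253.6 183.6] [672.7 -43.1  30. ]
```

View pics/top0.png

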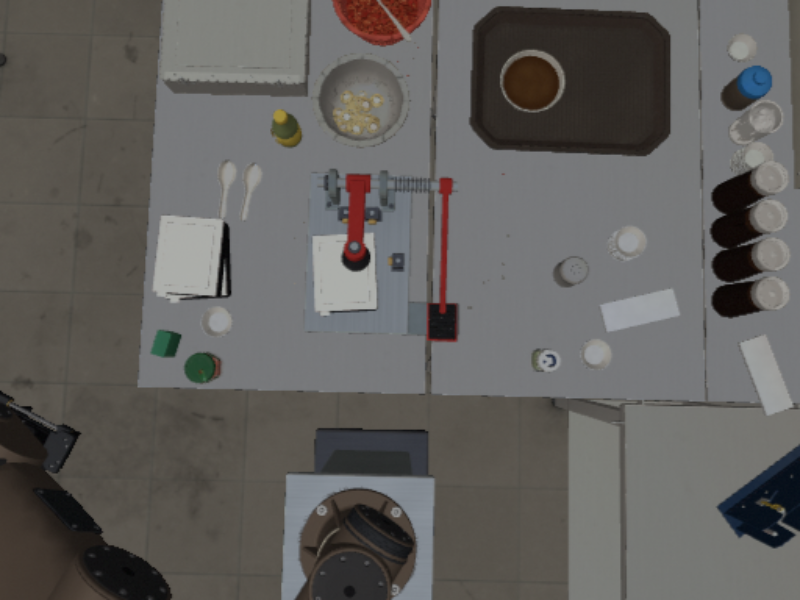

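View pics/scene0.png

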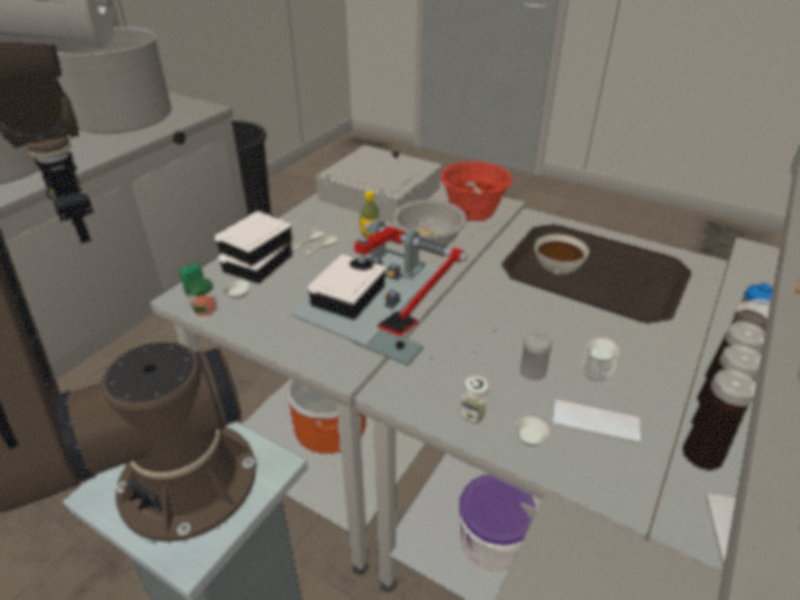

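The top view shows the press near native px (230,160), turned a few degrees clockwise. The box is at the front left of its place, and the pedal pad is at about px (283,206). I'll bring the wrist camera over the press for a closer look.

jog_arm --targets '[{"turn": [0, 0, 2], "slide": [10, -50, 25], "claw": 100}, {"turn": [0, 0, 2], "slide": [18, -55, 20], "claw": 100}, {"turn": [0, 0, 2], "slide": [18, -55, 20], "claw": 100}, {"turn": [0, 0, 2], "slide": [18, -55, 20], "claw": 100}, {"turn": [0, 0, 2], "slide": [18, -55, 20], "claw": 100}]'

```text
t: 1.82
eef_pos: [346.0, 294.9, 320.5]
tcp_rot: [3.141, 0.0, 2.882]
ft_force: [1.2, 0.5, -0.9]
opening: 1.001
grip_force: 0.0
```

jog_arm --targets '[{"turn": [0, 0, 2], "slide": [18, -55, 20], "claw": 100}, {"turn": [0, 0, 2], "slide": [18, -55, 20], "claw": 100}, {"turn": [0, 0, 2], "slide": [18, -55, 20], "claw": 100}, {"turn": [0, 0, 2], "slide": [18, -55, 20], "claw": 100}, {"turn": [0, 0, 3.5], "slide": [10, -30, 20], "claw": 100}]'

```text
t: 2.45
eef_pos: [428.1, 44.3, 420.5]
tcp_rot: [-3.141, 0.001, 3.081]
ft_force: [0.0, 1.3, 0.5]
opening: 0.995
grip_force: 0.0
```

```bash
python3 - <<'E'
from h import *
s=state(); print(s["t"],s["eef_pos"],s["tcp_rot"],s["ft_force"])
c=read_camera("wrist"); cv2.imwrite("pics/w1.png",cv2.resize(c["frame"],(800,600),interpolation=2))
print("cam at",(-c["R"].T@c["t"]).round(),c["R"].round(2),c["mtx"][0,0])
c=read_camera("top"); cv2.imwrite("pics/t1.png",cv2.resize(c["frame"][90:240,180:330],(600,600),interpolation=2))
E
```

```text
2.45 [428.11293596  44.28191124 420.47923594] [-3.14149827e+00  5.09550278e-04  3.08072326e+00] [0.015192   1.33807544 0.51476604]
cam at [354.  48. 590.] [[ 0.06  1.    0.  ]
 [ 0.96 -0.06  0.26]
 [ 0.26 -0.02 -0.96]] 268.90165248753607
```

View pics/w1.png

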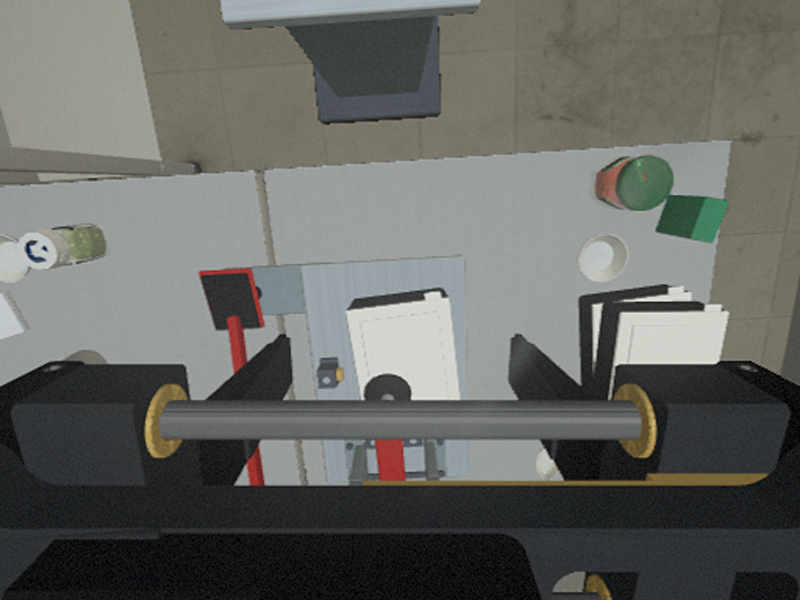

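The wrist picture shows, in 800 px coordinates, the bed's front corners at (303,265) and (463,256). The pad corners are (200,272), (252,268), (264,326) and (214,330), the brass side button is at (343,375), and the lid's front corners are at (348,309) and (447,292).

```bash
python3 - <<'E'
from h import *
c=read_camera("wrist")
q=lambda x,y,z: ray(c,(x/1.5625,y/1.5625),z)
P={"bedFR":(303,265,30),"bedFL":(463,256,30),"bedL2":(466,400,30),"pad1":(200,272,108),"pad2":(252,268,108),"pad3":(264,326,108),"pad4":(214,330,108),"side":(343,375,48),"lidR":(348,309,94),"lidL":(447,292,94),"lidL2":(460,398,94),"foot":(387,392,115)}
for k,v in P.items(): print(k,q(*v))
for k in ("pedal_pad","stop_side","lunch_box","press_foot"):
    for r in look_for(k,"wrist")[:1]: print(k,r["conf"],np.array(r["xy"])*1.5625,ray(c,r["xy"],{"pedal_pad":108,"stop_side":48,"lunch_box":80,"press_foot":115}[k]))
# press fit: bed corners, pad centre, side stop
M=np.array([[-155,-112],[-155,112],[-128,-180],[0,-65]],float)
W=np.array([q(*P["bedFR"])[:2],q(*P["bedFL"])[:2],np.mean([q(*P[f"pad{i}"])[:2] for i in (1,2,3,4)],0),q(*P["side"])[:2]])
U,S,V=np.linalg.svd((M-M.mean(0)).T@(W-W.mean(0))); R=(U@V).T
t=W.mean(0)-R@M.mean(0); print("press",t,np.degrees(np.arctan2(R[1,0],R[0,0])),"resid",(W-(M@R.T+t)).round(1).tolist())
for n,z in (("lidR",94),("lidL",94),("lidL2",94)): print(n,"press frame",(R.T@(q(*P[n])[:2]-t)).round(1))
E
```

```text
bedFR [454.9 -89.5  30. ]
bedFL [456.1 127.3  30. ]
bedL2 [672.5 126.8  30. ]
pad1 [ 441.6 -191.9  108. ]
pad2 [ 440.6 -130.3  108. ]
pad3 [ 512.7 -127.   108. ]
pad4 [ 514.  -188.5  108. ]
side [612.1 -48.3  48. ]
lidR [501.8 -25.1  94. ]
lidL [487.7  97.7  94. ]
lidL2 [632.7 110.1  94. ]
foot [606.9  16.4 115. ]
pedal_pad 0.85 [242.8125  325.15625] [ 510.  -152.5  108. ]
stop_side 0.85 [342.65625 324.84375] [537.5 -41.4  48. ]
lunch_box 0.86 [403.90625 337.65625] [549.1  41.4  80. ]
press_foot 0.72 [240.3125 333.75  ] [ 518.4 -154.4  115. ]
press [610.57319872  16.96066929] -0.9417895682216795 resid [[1.1, 3.0], [-1.3, -4.2], [-2.4, 1.5], [2.6, -0.3]]
lidR press frame [-108.1  -43.8]
lidL press frame [-124.2   78.7]
lidL2 press frame [20.6 93.5]
```

View pics/t1.png

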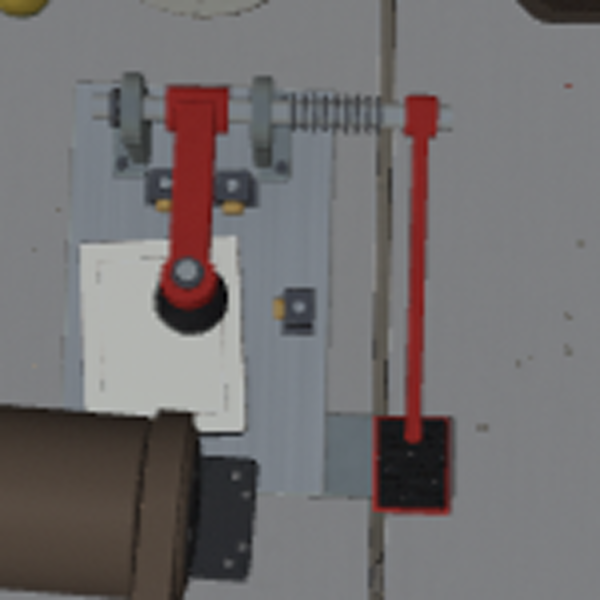

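```bash
python3 - <<'E'
from h import *
from scipy.optimize import least_squares
w=read_camera("wrist"); t=read_camera("top")
T=lambda x,y:(180+x/4,90+y/4)
Wp=lambda x,y:(x/1.5625,y/1.5625)
press=[(t,T(76,82),(195,112,30)),(t,T(333,82),(195,-112,30)),(t,T(325,495),(-155,-112,30)),(t,T(412,464),(-128,-180,108)),(t,T(276,309),(0,-65,48)),(t,T(163,211),(80,28,50)),(t,T(233,213),(80,-28,50)),
 (w,Wp(303,265),(-155,-112,30)),(w,Wp(463,256),(-155,112,30)),(w,Wp(232,299),(-128,-180,108)),(w,Wp(343,375),(0,-65,48))]
box=[(t,T(80,243),(80,65,64)),(t,T(237,237),(80,-65,64)),(t,T(244,432),(-80,-65,64)),(w,Wp(348,309),(-80,-65,64)),(w,Wp(447,292),(-80,65,64))]
def fit(L,z0,x0):
    def f(p):
        c,s=np.cos(p[2]),np.sin(p[2]); r=[]
        for cam,px,m in L:
            X=(p[0]+c*m[0]-s*m[1],p[1]+s*m[0]+c*m[1],m[2]+z0); pp=cam["mtx"]@(cam["R"]@np.array(X)+cam["t"])
            r+=list(pp[:2]/pp[2]-px)
        return np.array(r)
    o=least_squares(f,x0,x_scale=[1,1,.01],loss="soft_l1"); print(o.x[:2].round(1),np.degrees(o.x[2]).round(2)); print(f(o.x).reshape(-1,2).round(1).tolist()); return o.x
a=fit(press,0,(610,17,0)); b=fit(box,30,(570,40,0))
c,s=np.cos(a[2]),np.sin(a[2]); d=b[:2]-a[:2]
print("box in press",(c*d[0]+s*d[1]).round(1),(-s*d[0]+c*d[1]).round(1),np.degrees(b[2]-a[2]).round(1))
E
```

```text
[606.7  19.3] -0.62
[[-0.6, -0.9], [0.3, 1.5], [-1.2, 0.3], [-1.1, -0.3], [-1.3, -0.2], [0.2, -0.3], [-0.7, -0.2], [-2.7, -0.5], [1.2, 0.1], [-1.8, 1.7], [-1.0, -0.8]]
[572.9  42.7] 4.03
[[-0.9, 0.4], [-0.3, 0.2], [0.0, 0.4], [-3.4, -0.2], [0.5, 2.1]]
box in press -34.1 23.1 4.7
```

jog_arm --targets '[{"turn": [0, 0, 2.5], "slide": [17, -6, -55], "claw": 100}, {"turn": [0, 0, 0], "slide": [0, 0, -60], "claw": 100}, {"turn": [0, 0, 0], "slide": [0, 0, -60], "claw": 100}, {"turn": [0, 0, 0], "slide": [0, 0, -60], "claw": 100}, {"turn": [0, 0, 0], "slide": [0, 0, -50], "claw": 100}]'

```text
t: 3.52
eef_pos: [444.2, 41.3, 132.7]
tcp_rot: [3.141, -0.001, 3.126]
ft_force: [1.2, 0.5, -0.2]
opening: 1.001
grip_force: 0.0
```

jog_arm --targets '[{"turn": [0, 0, 0], "slide": [0, 0, -40], "claw": 100}, {"turn": [0, 0, 0], "slide": [0, 0, -30], "claw": 100}, {"turn": [0, 0, 0], "slide": [0, 0, -20], "claw": 100}, {"turn": [0, 0, 0], "slide": [0, 0, 0], "claw": 100}, {"turn": [0, 0, 0], "slide": [0, 0, 0], "claw": 100}]'

```text
t: 4.15
eef_pos: [445.0, 40.9, 45.2]
tcp_rot: [3.142, 0.001, 3.125]
ft_force: [-0.3, -0.2, -0.2]
opening: 1.0
grip_force: 0.0
```

```bash
python3 - <<'E'
from h import *
s=state(); print(s["t"],s["eef_pos"],s["tcp_rot"],s["ft_force"])
c=read_camera("wrist"); cv2.imwrite("pics/w2.png",cv2.resize(c["frame"],(640,480),interpolation=2))
E
```

```text
4.15 [445.03262527  40.93189785  45.24845296] [3.14152279e+00 5.62959479e-04 3.12527580e+00] [-0.25766325 -0.16925185 -0.23685155]
```

View pics/w2.png

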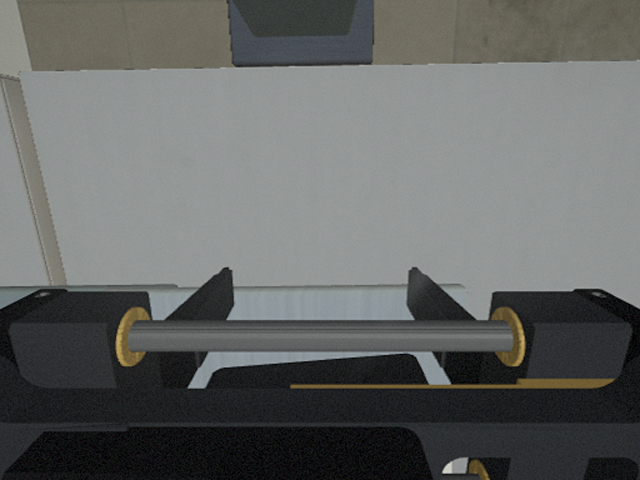

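The fingers line up with the bed's front edge to about 0.4°, and the box front is clear ahead of them. I'll push rearward, stopping short of the rear buttons.

jog_arm --targets '[{"turn": [0, 0, 0.4], "slide": [15, 0, 0], "claw": 100}, {"turn": [0, 0, 0], "slide": [10, 0, 0], "claw": 100}, {"turn": [0, 0, 0], "slide": [4, 0, 0], "claw": 100}, {"turn": [0, 0, 0], "slide": [4, 0, 0], "claw": 100}, {"turn": [0, 0, 0], "slide": [4, 0, 0], "claw": 100}]'

```text
t: 4.82
eef_pos: [481.8, 40.6, 44.6]
tcp_rot: [3.142, -0.001, 3.132]
ft_force: [-2.5, 1.7, -0.3]
opening: 1.002
grip_force: 1.1
```

jog_arm --targets '[{"turn": [0, 0, 0], "slide": [4, 0, 0], "claw": 100}, {"turn": [0, 0, 0], "slide": [4, 0, 0], "claw": 100}, {"turn": [0, 0, 0], "slide": [4, 0, 0], "claw": 100}, {"turn": [0, 0, 0], "slide": [4, 0, 0], "claw": 100}, {"turn": [0, 0, 0], "slide": [3, 0, 0], "claw": 100}]'

```text
t: 5.45
eef_pos: [501.1, 40.6, 44.6]
tcp_rot: [3.142, 0.0, 3.132]
ft_force: [-1.8, 0.7, -0.6]
opening: 1.0
grip_force: 1.0
```

```bash
python3 - <<'E'
from h import *
s=state(); print(s["t"],s["eef_pos"],s["tcp_rot"],s["ft_force"])
c=read_camera("top"); cv2.imwrite("pics/t2.png",cv2.resize(c["frame"][90:240,180:330],(600,600),interpolation=2))
E
```

```text
5.45 [501.11313186  40.59046708  44.61815453] [3.14151234e+00 7.56714896e-05 3.13163843e+00] [-1.75891933  0.71248805 -0.56960223]
```

View pics/t2.png

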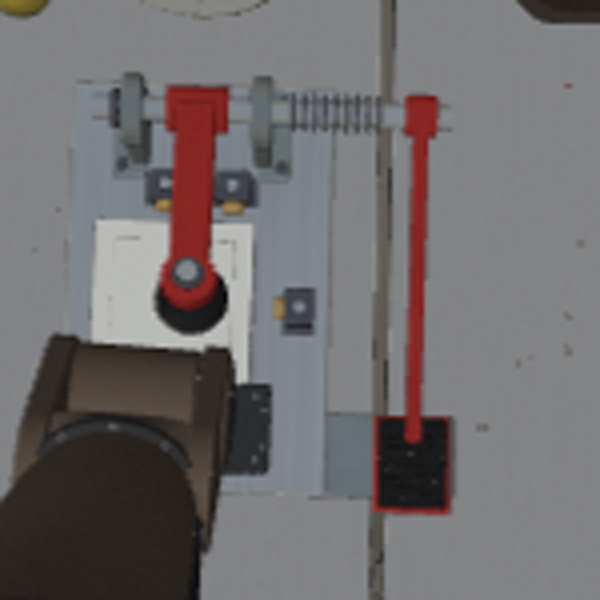

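The box is square now. Its lid edge is at crop column 253 and the side button face at 275, so about 16 mm remains to the side, and about 16 mm to the rear. Next I'll back off, turn 90° and go round to the left side.

jog_arm --targets '[{"turn": [0, 0, 0], "slide": [-10, 0, 0], "claw": 100}, {"turn": [0, 0, 0], "slide": [-20, 0, 0], "claw": 100}, {"turn": [0, 0, -10], "slide": [-5, 25, 40], "claw": 100}, {"turn": [0, 0, -10], "slide": [0, 25, 40], "claw": 100}, {"turn": [0, 0, -10], "slide": [0, 30, 0], "claw": 100}]'

```text
t: 6.12
eef_pos: [466.4, 121.3, 127.3]
tcp_rot: [3.138, 0.004, 2.602]
ft_force: [-0.3, 0.4, -0.8]
opening: 1.003
grip_force: 0.0
```

jog_arm --targets '[{"turn": [0, 0, -10], "slide": [15, 20, 0], "claw": 100}, {"turn": [0, 0, -10], "slide": [25, 0, 0], "claw": 100}, {"turn": [0, 0, -10], "slide": [25, 0, 0], "claw": 100}, {"turn": [0, 0, -10], "slide": [25, 0, 0], "claw": 100}, {"turn": [0, 0, -10], "slide": [25, 0, 0], "claw": 100}]'

```text
t: 6.75
eef_pos: [581.1, 140.5, 124.6]
tcp_rot: [3.141, 0.0, 1.729]
ft_force: [0.2, -0.5, -0.1]
opening: 1.003
grip_force: 0.0
```

jog_arm --targets '[{"turn": [0, 0, -10], "slide": [13, 0, 0], "claw": 100}, {"turn": [0, 0, 0], "slide": [0, 0, -30], "claw": 100}, {"turn": [0, 0, 0], "slide": [0, 0, -30], "claw": 100}, {"turn": [0, 0, 0], "slide": [0, 0, -20], "claw": 100}, {"turn": [0, 0, 0], "slide": [0, 0, 0], "claw": 100}]'

```text
t: 7.38
eef_pos: [592.7, 140.4, 43.5]
tcp_rot: [-3.139, 0.0, 1.561]
ft_force: [0.2, -0.1, 1.0]
opening: 1.003
grip_force: 0.0
```

jog_arm --targets '[{"turn": [0, 0, 0], "slide": [0, -15, 0], "claw": 100}, {"turn": [0, 0, 0], "slide": [0, -8, 0], "claw": 100}, {"turn": [0, 0, 0], "slide": [0, -4, 0], "claw": 100}, {"turn": [0, 0, 0], "slide": [0, -4, 0], "claw": 100}, {"turn": [0, 0, 0], "slide": [0, -4, 0], "claw": 100}]'

```text
t: 8.0
eef_pos: [594.2, 105.9, 45.2]
tcp_rot: [3.14, -0.001, 1.561]
ft_force: [-0.4, 5.3, 3.7]
opening: 0.999
grip_force: 2.5
```

jog_arm --targets '[{"turn": [0, 0, 0], "slide": [0, -3, 0], "claw": 100}, {"turn": [0, 0, 0], "slide": [0, -2, 0], "claw": 100}, {"turn": [0, 0, 0], "slide": [0, -2, 0], "claw": 100}]'

```text
t: 8.38
eef_pos: [593.9, 98.7, 44.7]
tcp_rot: [3.141, -0.0, 1.561]
ft_force: [-0.2, 5.4, 4.1]
opening: 0.999
grip_force: 2.4
```

```bash
python3 - <<'E'
from h import *
s=state(); print(s["ft_force"],s["moment"],s["eef_pos"])
c=read_camera("scene"); a=cv2.resize(c["frame"][140:230,170:290],(800,600),interpolation=2)
cv2.imwrite("pics/s3.png",a)
E
```

```text
[-0.20979967  5.4311027   4.12772872] [0.65151107 0.04054789 0.04405453] [593.86869209  98.65207212  44.68810822]
```

View pics/s3.png

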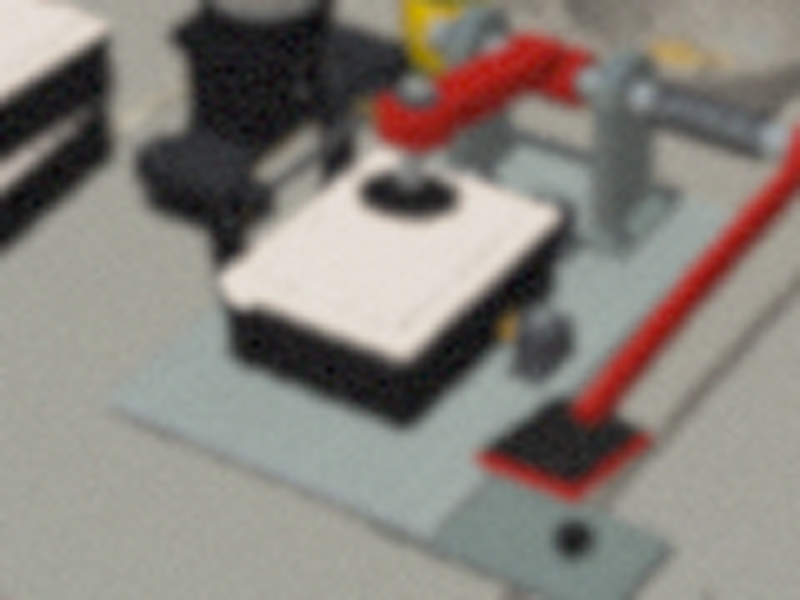

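The box is flat and close to the side button, and nothing is touching wrongly. I'll continue in small steps and ease upward a little.

jog_arm --targets '[{"turn": [0, 0, 0], "slide": [0, -1, 1], "claw": 100}, {"turn": [0, 0, 0], "slide": [0, -1, 0], "claw": 100}]'

```text
t: 8.68
eef_pos: [593.5, 96.4, 45.3]
tcp_rot: [-3.141, 0.0, 1.561]
ft_force: [-0.8, 0.6, -1.4]
opening: 0.997
grip_force: 0.9
```

jog_arm --targets '[{"turn": [0, 0, 0], "slide": [0, -1, 0], "claw": 100}, {"turn": [0, 0, 0], "slide": [0, -1, 0], "claw": 100}]'

```text
t: 8.93
eef_pos: [593.7, 94.5, 45.5]
tcp_rot: [-3.141, 0.0, 1.561]
ft_force: [-0.3, 1.0, -1.5]
opening: 1.001
grip_force: 0.8
```

jog_arm --targets '[{"turn": [0, 0, 0], "slide": [0, -1, 0], "claw": 100}]'

```text
t: 9.05
eef_pos: [593.7, 94.2, 45.6]
tcp_rot: [-3.142, -0.001, 1.561]
ft_force: [-0.4, 11.6, 0.8]
opening: 0.997
grip_force: 6.0
```

Firm contact on the side button came at y = 94.2, as predicted. Now back to the front for the rear push.

jog_arm --targets '[{"turn": [0, 0, 0], "slide": [0, 10, 0], "claw": 100}, {"turn": [0, 0, 0], "slide": [0, 36, 0], "claw": 100}, {"turn": [0, 0, 0], "slide": [0, 0, 40], "claw": 100}, {"turn": [0, 0, 10], "slide": [-20, 0, 40], "claw": 100}, {"turn": [0, 0, 10], "slide": [-25, 0, 0], "claw": 100}]'

```text
t: 9.68
eef_pos: [549.7, 140.1, 128.4]
tcp_rot: [3.136, 0.001, 1.916]
ft_force: [0.1, -1.0, -0.5]
opening: 0.999
grip_force: 0.0
```

jog_arm --targets '[{"turn": [0, 0, 10], "slide": [-25, 0, 0], "claw": 100}, {"turn": [0, 0, 10], "slide": [-25, 0, 0], "claw": 100}, {"turn": [0, 0, 10], "slide": [-28, 0, 0], "claw": 100}, {"turn": [0, 0, 10], "slide": [0, -30, 0], "claw": 100}, {"turn": [0, 0, 10], "slide": [0, -30, 0], "claw": 100}]'

```text
t: 10.3
eef_pos: [470.7, 79.3, 126.0]
tcp_rot: [3.142, 0.001, 2.79]
ft_force: [0.1, 0.2, -0.6]
opening: 0.998
grip_force: 0.0
```

jog_arm --targets '[{"turn": [0, 0, 10], "slide": [0, -30, 0], "claw": 100}, {"turn": [0, 0, 10], "slide": [0, -31, 0], "claw": 100}, {"turn": [0, 0, 0], "slide": [0, 0, -40], "claw": 100}, {"turn": [0, 0, 0], "slide": [0, 0, -38], "claw": 100}, {"turn": [0, 0, 0], "slide": [0, 0, 0], "claw": 100}]'

```text
t: 10.92
eef_pos: [469.8, 18.7, 46.2]
tcp_rot: [3.141, -0.004, 3.132]
ft_force: [-0.3, -0.9, -0.4]
opening: 1.001
grip_force: 0.0
```

jog_arm --targets '[{"turn": [0, 0, 0], "slide": [15, 0, 0], "claw": 100}, {"turn": [0, 0, 0], "slide": [10, 0, 0], "claw": 100}, {"turn": [0, 0, 0], "slide": [4, 0, 0], "claw": 100}, {"turn": [0, 0, 0], "slide": [4, 0, 0], "claw": 100}, {"turn": [0, 0, 0], "slide": [3, 0, 0], "claw": 100}]'

```text
t: 11.55
eef_pos: [506.3, 18.7, 47.8]
tcp_rot: [3.141, -0.001, 3.132]
ft_force: [-4.6, -0.3, 3.9]
opening: 1.002
grip_force: 2.5
```

jog_arm --targets '[{"turn": [0, 0, 0], "slide": [3, 0, 0], "claw": 100}, {"turn": [0, 0, 0], "slide": [3, 0, 0], "claw": 100}, {"turn": [0, 0, 0], "slide": [2, 0, 0], "claw": 100}]'

```text
t: 11.92
eef_pos: [514.9, 18.6, 47.6]
tcp_rot: [3.141, -0.0, 3.132]
ft_force: [-5.0, 0.4, 3.4]
opening: 1.001
grip_force: 2.4
```

jog_arm --targets '[{"turn": [0, 0, 0], "slide": [1, 0, 0], "claw": 100}, {"turn": [0, 0, 0], "slide": [1, 0, 0], "claw": 100}]'

```text
t: 12.18
eef_pos: [516.8, 18.6, 47.6]
tcp_rot: [3.142, -0.0, 3.132]
ft_force: [-5.2, -0.3, 3.7]
opening: 1.001
grip_force: 2.4
```

jog_arm --targets '[{"turn": [0, 0, 0], "slide": [0.7, 0, 0.5], "claw": 100}, {"turn": [0, 0, 0], "slide": [0.5, 0, 0], "claw": 100}]'

```text
t: 12.42
eef_pos: [516.8, 18.6, 47.7]
tcp_rot: [3.141, -0.003, 3.132]
ft_force: [-9.8, -1.2, 2.6]
opening: 1.001
grip_force: 4.9
```

jog_arm --targets '[{"turn": [0, 0, 0], "slide": [0.7, 0, 0], "claw": 100}]'

```text
t: 12.55
eef_pos: [516.8, 18.6, 47.7]
tcp_rot: [3.141, -0.005, 3.132]
ft_force: [-13.2, -1.6, 6.1]
opening: 1.004
grip_force: 6.8
```

jog_arm --targets '[{"turn": [0, 0, 0], "slide": [0.7, 0, 0], "claw": 100}]'

```text
t: 12.68
eef_pos: [516.8, 18.7, 47.6]
tcp_rot: [3.141, -0.006, 3.132]
ft_force: [-16.3, -2.0, 8.6]
opening: 1.001
grip_force: 8.5
```

The box bears on the rear buttons at x = 516.8, as predicted. Any yaw left over is set by the two spread fingers, so I'll repeat the push with closed fingers centred between the buttons to seat the box on both.

jog_arm --targets '[{"turn": [0, 0, 0], "slide": [-8, 0, 0], "claw": 100}, {"turn": [0, 0, 0], "slide": [-10, 0, 0], "claw": 0}, {"turn": [0, 0, 0], "slide": [0, 0, 0], "claw": 0}, {"turn": [0, 0, 0], "slide": [0, 0, 0], "claw": 0}, {"turn": [0, 0, 0], "slide": [0, 0, 0], "claw": 0}]'

```text
t: 13.3
eef_pos: [501.8, 18.6, 48.2]
tcp_rot: [3.142, 0.001, 3.132]
ft_force: [0.4, 0.0, -0.2]
opening: 0.633
grip_force: 0.0
```

jog_arm --targets '[{"turn": [0, 0, 0], "slide": [6, 0, 0], "claw": 0}, {"turn": [0, 0, 0], "slide": [5, 0, 0], "claw": 0}, {"turn": [0, 0, 0], "slide": [2, 0, 0], "claw": 0}, {"turn": [0, 0, 0], "slide": [1, 0, 0], "claw": 0}]'

```text
t: 13.8
eef_pos: [515.5, 18.6, 48.1]
tcp_rot: [3.141, -0.0, 3.132]
ft_force: [0.5, -0.1, -0.4]
opening: 0.216
grip_force: 0.0
```

jog_arm --targets '[{"turn": [0, 0, 0], "slide": [1, 0, 0], "claw": 0}, {"turn": [0, 0, 0], "slide": [0.5, 0, 0], "claw": 0}]'

```text
t: 14.05
eef_pos: [516.8, 18.6, 48.1]
tcp_rot: [3.141, -0.0, 3.132]
ft_force: [-1.9, 1.3, -0.8]
opening: 0.022
grip_force: 0.8
```

jog_arm --targets '[{"turn": [0, 0, 0], "slide": [0.5, 0, 0], "claw": 0}, {"turn": [0, 0, 0], "slide": [0.5, 0, 0], "claw": 0}]'

```text
t: 14.3
eef_pos: [516.8, 18.7, 48.0]
tcp_rot: [3.141, -0.003, 3.132]
ft_force: [-7.4, -0.7, 3.0]
opening: 0.003
grip_force: 3.6
```

jog_arm --targets '[{"turn": [0, 0, 0], "slide": [0.5, 0, 0], "claw": 0}, {"turn": [0, 0, 0], "slide": [0.5, 0, 0], "claw": 0}]'

```text
t: 14.55
eef_pos: [516.8, 18.7, 48.0]
tcp_rot: [3.141, -0.005, 3.132]
ft_force: [-11.9, -1.4, 7.2]
opening: 0.004
grip_force: 6.0
```

Seated at the rear. Now a last side touch with closed fingers, in line with the side button.

jog_arm --targets '[{"turn": [0, 0, 0], "slide": [-10, 0, 0], "claw": 0}, {"turn": [0, 0, 0], "slide": [-30, 0, 20], "claw": 0}, {"turn": [0, 0, -10], "slide": [0, 25, 40], "claw": 0}, {"turn": [0, 0, -10], "slide": [0, 30, 20], "claw": 0}, {"turn": [0, 0, -10], "slide": [0, 35, 0], "claw": 0}]'

```text
t: 15.18
eef_pos: [479.7, 109.4, 129.9]
tcp_rot: [3.139, 0.003, 2.602]
ft_force: [0.1, 0.1, -0.4]
opening: 0.005
grip_force: 0.0
```

jog_arm --targets '[{"turn": [0, 0, -10], "slide": [15, 31, 0], "claw": 0}, {"turn": [0, 0, -10], "slide": [28, 0, 0], "claw": 0}, {"turn": [0, 0, -10], "slide": [28, 0, 0], "claw": 0}, {"turn": [0, 0, -10], "slide": [28, 0, 0], "claw": 0}, {"turn": [0, 0, -10], "slide": [18, 0, 0], "claw": 0}]'

```text
t: 15.8
eef_pos: [597.0, 139.6, 128.0]
tcp_rot: [3.14, 0.0, 1.73]
ft_force: [0.2, 0.0, -0.1]
opening: 0.004
grip_force: 0.0
```

jog_arm --targets '[{"turn": [0, 0, -10], "slide": [11, 0, 0], "claw": 0}, {"turn": [0, 0, 0], "slide": [0, 0, -40], "claw": 0}, {"turn": [0, 0, 0], "slide": [0, 0, -42], "claw": 0}, {"turn": [0, 0, 0], "slide": [0, 0, 0], "claw": 0}]'

```text
t: 16.3
eef_pos: [605.4, 139.4, 43.8]
tcp_rot: [-3.137, 0.001, 1.561]
ft_force: [-0.6, 0.1, 0.5]
opening: 0.002
grip_force: 0.0
```

jog_arm --targets '[{"turn": [0, 0, 0], "slide": [0, -20, 1], "claw": 0}, {"turn": [0, 0, 0], "slide": [0, -14, 0], "claw": 0}, {"turn": [0, 0, 0], "slide": [0, -6, 0], "claw": 0}, {"turn": [0, 0, 0], "slide": [0, -3, 0], "claw": 0}, {"turn": [0, 0, 0], "slide": [0, -1, 0], "claw": 0}]'

```text
t: 16.92
eef_pos: [607.0, 95.5, 47.4]
tcp_rot: [3.141, -0.0, 1.561]
ft_force: [-1.1, -0.0, -0.2]
opening: 0.006
grip_force: 0.0
```

jog_arm --targets '[{"turn": [0, 0, 0], "slide": [0, -1, 0], "claw": 0}, {"turn": [0, 0, 0], "slide": [0, -0.5, 0], "claw": 0}]'

```text
t: 17.18
eef_pos: [606.9, 94.3, 47.1]
tcp_rot: [3.142, 0.0, 1.561]
ft_force: [0.4, 1.1, -0.6]
opening: 0.005
grip_force: 0.0
```

jog_arm --targets '[{"turn": [0, 0, 0], "slide": [0, -0.5, 0], "claw": 0}, {"turn": [0, 0, 0], "slide": [0, -0.5, 0], "claw": 0}]'

```text
t: 17.42
eef_pos: [606.8, 94.1, 47.2]
tcp_rot: [3.142, -0.001, 1.561]
ft_force: [-0.6, 10.2, 0.2]
opening: 0.005
grip_force: 4.9
```

jog_arm --targets '[{"turn": [0, 0, 0], "slide": [0, -0.5, 0], "claw": 0}, {"turn": [0, 0, 0], "slide": [0, -0.5, 0], "claw": 0}]'

```text
t: 17.68
eef_pos: [606.9, 94.0, 47.3]
tcp_rot: [3.141, -0.002, 1.561]
ft_force: [-1.2, 16.6, 1.8]
opening: 0.005
grip_force: 8.3
```

The box is seated on all three buttons. I'll let go, retreat, and go round the front to the pedal.

jog_arm --targets '[{"turn": [0, 0, 0], "slide": [0, 8, 0], "claw": 0}, {"turn": [0, 0, 0], "slide": [0, 32, 0], "claw": 0}, {"turn": [0, 0, 0], "slide": [0, 8, 50], "claw": 0}, {"turn": [0, 0, 0], "slide": [-20, 0, 50], "claw": 0}, {"turn": [0, 0, 0], "slide": [-55, 0, 0], "claw": 0}]'

```text
t: 18.3
eef_pos: [533.8, 140.5, 150.1]
tcp_rot: [3.134, -0.001, 1.561]
ft_force: [0.4, 0.5, -1.6]
opening: 0.005
grip_force: 0.0
```

jog_arm --targets '[{"turn": [0, 0, 0], "slide": [-55, 0, 0], "claw": 0}, {"turn": [0, 0, 0], "slide": [0, -55, 0], "claw": 0}, {"turn": [0, 0, 0], "slide": [0, -55, 0], "claw": 0}, {"turn": [0, 0, 0], "slide": [0, -55, 0], "claw": 0}, {"turn": [0, 0, 0], "slide": [0, -55, 0], "claw": 0}]'

```text
t: 18.92
eef_pos: [476.8, -81.6, 147.3]
tcp_rot: [3.141, 0.0, 1.561]
ft_force: [1.5, 0.5, 0.0]
opening: 0.005
grip_force: 0.0
```

jog_arm --targets '[{"turn": [0, 0, 0], "slide": [0, -50, 0], "claw": 0}, {"turn": [0, 0, 0], "slide": [0, -26, 0], "claw": 0}, {"turn": [0, 0, 0], "slide": [0, 0, 0], "claw": 0}]'

```text
t: 19.3
eef_pos: [476.8, -157.3, 147.1]
tcp_rot: [3.142, 0.0, 1.558]
ft_force: [-0.5, -0.4, -0.1]
opening: 0.006
grip_force: 0.0
```

```bash
python3 - <<'E'
from h import *
s=state(); print(s["t"],s["eef_pos"],s["ft_force"])
c=read_camera("top"); a=cv2.resize(c["frame"][90:240,180:330],(600,600),interpolation=2)
c=read_camera("wrist"); b=cv2.resize(c["frame"],(640,480),interpolation=2)
cv2.imwrite("pics/t4.png",a); cv2.imwrite("pics/w4.png",b)
E
```

```text
19.3 [ 476.83608018 -157.2566927   147.06045303] [-0.47864608 -0.39352761 -0.07505066]
```

View pics/t4.png

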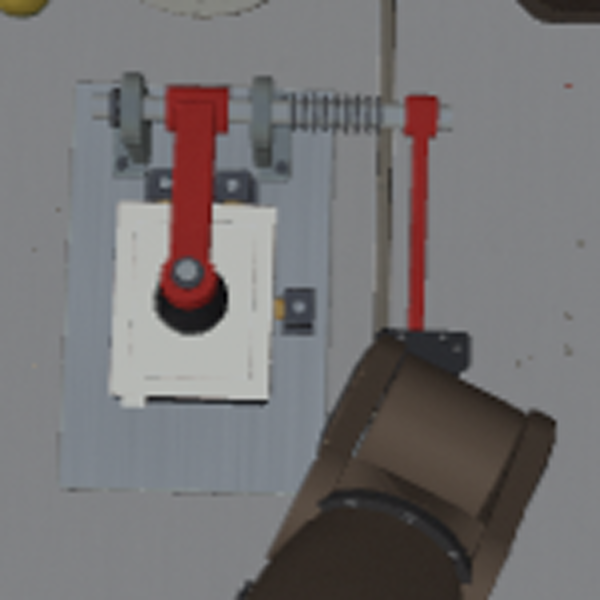

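View pics/w4.png

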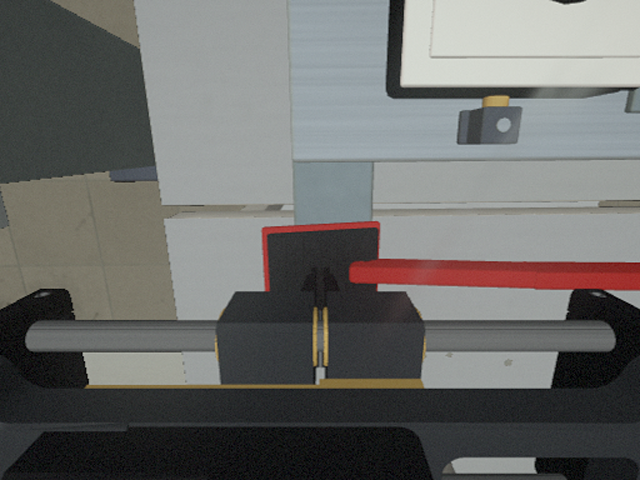

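The box sits square against all three buttons, and the closed fingers are over the middle of the pad, just ahead of the lever end. Press down along the arc.

jog_arm --targets '[{"turn": [0, 0, 0], "slide": [-4, -2, -20], "claw": 0}, {"turn": [0, 0, 0], "slide": [0, 0, -12], "claw": 0}, {"turn": [0, 0, 0], "slide": [0, 0, -6], "claw": 0}, {"turn": [0, 0, 0], "slide": [0.5, 0, -5], "claw": 0}, {"turn": [0, 0, 0], "slide": [1, 0, -5], "claw": 0}]'

```text
t: 20.02
eef_pos: [474.3, -157.3, 99.4]
tcp_rot: [-3.141, -0.0, 1.562]
ft_force: [-3.3, 1.7, 6.4]
opening: 0.006
grip_force: 3.1
```

jog_arm --targets '[{"turn": [0, 0, 0], "slide": [1, 0, -6], "claw": 0}, {"turn": [0, 0, 0], "slide": [1, 0, -6], "claw": 0}, {"turn": [0, 0, 0], "slide": [1, 0, -6], "claw": 0}, {"turn": [0, 0, 0], "slide": [1, 0, -6], "claw": 0}, {"turn": [0, 0, 0], "slide": [1, 0, -6], "claw": 0}]'

```text
t: 20.65
eef_pos: [479.0, -157.4, 69.4]
tcp_rot: [-3.141, -0.0, 1.561]
ft_force: [-5.6, 1.3, 9.8]
opening: 0.004
grip_force: 5.0
```

jog_arm --targets '[{"turn": [0, 0, 0], "slide": [0.5, 0, -5], "claw": 0}, {"turn": [0, 0, 0], "slide": [0.5, 0, -4], "claw": 0}, {"turn": [0, 0, 0], "slide": [0.5, 0, -3], "claw": 0}]'

```text
t: 21.02
eef_pos: [481.4, -157.5, 57.8]
tcp_rot: [3.141, 0.0, 1.561]
ft_force: [-1.5, 2.9, 11.3]
opening: 0.003
grip_force: 5.8
```

jog_arm --targets '[{"turn": [0, 0, 0], "slide": [0.3, 0, -2], "claw": 0}, {"turn": [0, 0, 0], "slide": [0.2, 0, -1.5], "claw": 0}]'

```text
t: 21.28
eef_pos: [482.2, -157.4, 54.5]
tcp_rot: [3.14, 0.0, 1.561]
ft_force: [-0.3, 4.3, 12.5]
opening: 0.003
grip_force: 6.0
```

jog_arm --targets '[{"turn": [0, 0, 0], "slide": [0, 0, -1], "claw": 0}, {"turn": [0, 0, 0], "slide": [0, 0, -1], "claw": 0}]'

```text
t: 21.52
eef_pos: [482.6, -157.5, 52.9]
tcp_rot: [3.139, 0.001, 1.561]
ft_force: [-1.3, 6.3, 22.5]
opening: 0.01
grip_force: 11.2
```

jog_arm --targets '[{"turn": [0, 0, 0], "slide": [0, 0, -1], "claw": 0}, {"turn": [0, 0, 0], "slide": [0, 0, -1], "claw": 0}]'

```text
t: 21.78
eef_pos: [482.7, -157.5, 52.2]
tcp_rot: [3.138, 0.001, 1.561]
ft_force: [-5.5, 8.7, 44.2]
opening: 0.004
grip_force: 22.3
```

It is on the rigid stop. Release slowly along the arc.

jog_arm --targets '[{"turn": [0, 0, 0], "slide": [0, 0, 3], "claw": 0}, {"turn": [0, 0, 0], "slide": [-0.5, 0, 5], "claw": 0}, {"turn": [0, 0, 0], "slide": [-1, 0, 7], "claw": 0}, {"turn": [0, 0, 0], "slide": [-1, 0, 7], "claw": 0}, {"turn": [0, 0, 0], "slide": [-1, 0, 7], "claw": 0}]'

```text
t: 22.4
eef_pos: [477.5, -157.4, 79.3]
tcp_rot: [-3.141, -0.0, 1.561]
ft_force: [-5.1, 1.1, 6.7]
opening: 0.002
grip_force: 3.0
```

jog_arm --targets '[{"turn": [0, 0, 0], "slide": [-1, 0, 7], "claw": 0}, {"turn": [0, 0, 0], "slide": [-1, 0, 7], "claw": 0}, {"turn": [0, 0, 0], "slide": [-1, 0, 7], "claw": 0}, {"turn": [0, 0, 0], "slide": [-1, 0, 8], "claw": 0}, {"turn": [0, 0, 0], "slide": [0, 0, 20], "claw": 0}]'

```text
t: 23.02
eef_pos: [474.0, -157.4, 127.9]
tcp_rot: [-3.141, -0.0, 1.561]
ft_force: [0.8, -0.4, 0.4]
opening: 0.006
grip_force: 0.0
```

jog_arm --targets '[{"turn": [0, 0, 0], "slide": [0, 0, 50], "claw": 0}, {"turn": [0, 0, 0], "slide": [-20, 0, 50], "claw": 0}, {"turn": [0, 0, 0], "slide": [-20, 0, 50], "claw": 0}, {"turn": [0, 0, 0], "slide": [0, 0, 0], "claw": 0}, {"turn": [0, 0, 0], "slide": [0, 0, 0], "claw": 0}]'

```text
t: 23.65
eef_pos: [433.9, -157.6, 277.3]
tcp_rot: [3.141, 0.0, 1.561]
ft_force: [-0.5, -0.3, -0.2]
opening: 0.004
grip_force: 0.0
```

```bash
python3 - <<'E'
from h import *
s=state(); print(s["t"],s["eef_pos"],s["ft_force"])
c=read_camera("top"); a=cv2.resize(c["frame"][90:240,180:330],(400,400),interpolation=2)
c=read_camera("scene"); b=cv2.resize(c["frame"][140:230,170:290],(400,400),interpolation=2)
cv2.imwrite("pics/f.png",np.hstack([a,b]))
E
```

```text
23.65 [ 433.94502905 -157.61767327  277.30910023] [-0.52704014 -0.31706762 -0.23318667]
```

View pics/f.png

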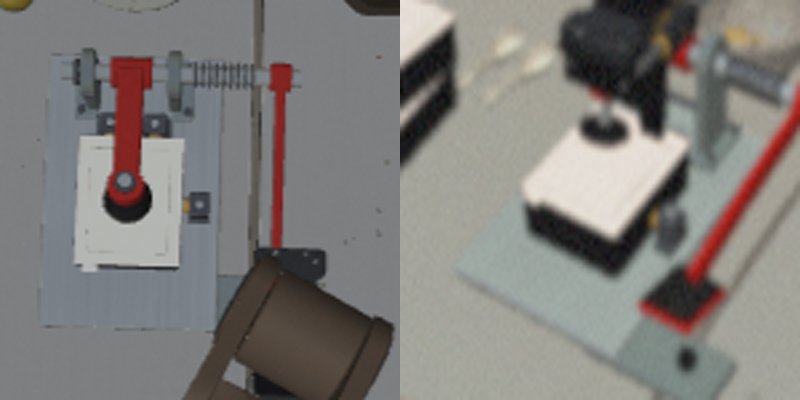

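The final picture shows the pedal back up, and the lid edges have not shifted against the rear and side buttons. Handing in.

```bash
python3 -c "
from cell import *
print(job_done())"
```

```text
the job is handed in; nothing more can be done
None
```

The box rests closed against all three stop buttons, the pedal was pressed to its stop and has come back up, the robot is clear, and the job is handed in after 23.7 s; the lid depth and the bystanders were not measured at the end, but the arm never went near the bystanders.

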